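Unclamp a drilled block and hold its underside up to the inspection camera

TASK

Turn the clamp's black knob not quite a quarter turn counter-clockwise (seen from above) so that its steel dog swings clear, lift the drilled steel block out of the fixture, and hold it in the air in front of the upward-looking inspection camera: its underside 10 cm from the lens, centred on the lens, square to the camera's line of sight, and its long side parallel to the camera's tilt hinge. Finish while still holding it there, still and firmly gripped, for the camera; do not touch the camera, and leave the identical spare block on the table where it is.

Things in the scene. Friction and masses are not known exactly. Their poses are not given: they have to be found in the camera images.
- fixture: Dark steel plate 96 x 174 x 12 mm, fixed. Origin on the table under the clamped block's centre, z up; plate spans y -57 to +117 mm. Rests carry the block 20 mm above the table. Low pins (tops 26 mm up) beside its long sides at y = -29 and +29, 1.5 mm clear, leave the sides' middle free for fingers; low stop (28 mm) at the -y end. Clamp axis, vertical, 83 mm from the origin along +y.
- clamp (a joint): Angle of the clamp (rad): 0 = steel dog points to the fixture's -y, over the block's end; grows counter-clockwise seen from above, to a stop at 1.6. Starts at 0 to 0.25. The dog is clear of the block above 1.0; turn it past 1.15. Stays where left (friction 0.12 N m).
- knob_grip (a point): Grip point of the clamp's knob, on its vertical axis, 79.5 mm above the table; turns with it. The knob is an upright black bar, 44 mm long (point y), 14 mm thick (point x), 30 mm high, its top 7 mm above this point. The dog below it, 16 mm wide, reaches 60 mm from the axis along point -y, its upper face 25 mm below this point. Grip from above across the 14 mm.
- block: The part: ground steel block with drilled holes, 51 (x) x 76 (y) x 25 (z) mm, 0.5 to 0.8 kg, lying flat in the fixture with the fixture's axes. Origin at the centre of its underside, 20 mm above the table; z up. The dog lies 1.5 mm above its top and overlaps its +y end by 15 mm. Grip from above across the 51 mm at mid-length.
- camera: Fixed stand of the inspection camera: dark plate 110 x 120 mm, two aluminium cheeks 88 mm high. Origin on the table under its centre, z up. The head hangs between the cheeks on a level hinge along the stand's y, 75 mm up; hinge knobs reach 62 mm either side. The head stays tilted from straight up towards the stand's -x (roughly the robot) by 0.25 to 0.55 rad.
- camera_lens (a point): Centre of the front of the camera's round lens, 55 mm from the hinge. z points out of the lens along the line of sight (up and roughly towards the robot); y is parallel to the tilt hinge, along which the grey head is 86 mm long (52 mm along x). The block's underside belongs 100 mm out along z.
- spare_block: A loose block identical to the part (51 x 76 x 25 mm), lying flat on the bare table between fixture and camera; leave it alone. Origin at the centre of its underside.

How it is judged:
By the outcome, as a careful person would: the job done as asked, in the order asked, and still so for the second after the job is handed in, while the arm keeps its last pose, push and grip.
It also fails if it takes over 51 s, if anything falls off the work surface, if the arm or the gripper's body presses on something with over 40 N, if the wrist force passes 120 N, or if a joint passes its speed limit or range.

ROBOT

A 7-joint arm with a two-finger parallel gripper is mounted at the origin on a cart in front of the work surface, level with it; the furniture and walls round the work are solid. World frame = base frame: x ahead of the robot, y to its left, z up, the work surface at z = 0. Lengths are in m, angles in rad, forces in N, time in s.
With the tool pointing down it reaches from about 0.425 to 0.875 m from the base axis. Payload 4.7 kg.
Tool frame: the origin (TCP) lies at the very end of the fingers, on their centre line; the grasp point (between the pads) lies 19 mm behind it; z points along the fingers, y is the line along which they close (so a half turn about z gives the same grasp; the last joint's range is limited). The gripper opens to 87 mm and grips with 3 to 60 N. Pads are 19 mm wide; open, the fingers measure 117 mm over their backs; the gripper's body (75 mm by 190 mm) begins 51 mm behind the grasp point.
Start: joints at [1.216, 0.321, -0.07, 1.45, 0.023, 1.371, -0.057], TCP at [0.234, -0.606, 0.223] pointing down, gripper open.
Joint ranges: [-2.86, 2.86], [-0.3, 2.09], [-1.38, 1.24], [0.06, 2.45], [-1.56, 4.7], [0.09, 2.05], [-2.69, 2.69]. Speed limits (rad/s): [2.57, 2.57, 3.14, 3.14, 3.14, 3.14, 3.14].

INTERFACE

Orientations are given as a unit quaternion [w, x, y, z].
In Python, from workcell import env gives the robot as it stands.
- The arm moves only by the shell command python3 drive.py [OPENING] [FORCE], which reads ROWS from standard input. ROWS is a JSON list of rows, 1 to 10 of them, each of 6 numbers: dx, dy, dz in m, then a rotation vector rx, ry, rz in rad; each row is the pose to reach, as a shift and turn from the pose commanded when the command began, along the tool's axes at that moment; what a row does not reach only later rows make up. A row lasts 1/12 s, in which the tool goes at most 0.0417 m and 0.125 rad, less where a joint would pass 70% of its speed; a pose out of reach is approached as far as the arm can. OPENING is the finger opening in m, set as the command begins (- or left out keeps the last). The fingers move at their own pace and stop on an object; FORCE is the grip in N (left out, the last holds). Time passes only in rows, so rows that do not move let the fingers close. It prints the time, the measured TCP pose, the force, the opening and the grip force at its end. Input that does not fit is refused with a message, and nothing moves.
- env.read_state(): the state, without advancing time (a new reading comes with each control period).
- env.camera(name): name is "side" or "top" or "wrist"; returns the picture (480x640x3 uint8, blue, green, red); there is no depth.
- env.camera_model(name): a dict with "K" (3x3 intrinsics, pixels), "cam_to_world" (4x4, takes a point from camera to world coordinates). Camera axes: x right, y down, z forward; pixel columns grow to the right and rows downward; lengths in m; the calibration is good to about 2 mm. A picture is of the moment at which its call begins: read the wrist's pose just before it. camera_model takes no time and is no camera call; for the wrist camera it gives the pose at the moment of the call.
- env.close_job(): hands the job in; it is judged then, once.
The state is a dict: "time_s": time; "joint_positions": joint angles; "joint_vel": joint speeds; "joint_torque": joint torques, N m; "ee_pos": TCP position; "ee_rot": TCP orientation; "force": force on the tool from outside, world axes, zero at the start; "ft_torque": the same for the moment, N m; "gripper_width": finger opening in m; "finger_force": force on a finger pad.
Only numpy, scipy, OpenCV 4.12 (cv2) and the standard library are available. Lean on these libraries where they do the work, as an engineer would, in place of code of your own. Each camera call takes 0.05 s, during which the arm holds its last target. There are 200 camera calls.

## Working session

There is one attempt and no reset: what is moved stays moved. The work goes in short steps, Python scripts to look and compute and a shell command to move; the robot and the scene stay as the last step left them, time stands still between calls to the robot, and variables do not carry over. Pictures are saved under pics/ and viewed, at most 10 in all, crops included, and the job is handed in when it is done.

```bash
ls; mkdir -p pics
python3 - <<'E'
from workcell import env
import cv2, numpy as np
np.set_printoptions(precision=4,suppress=True)
for n in("side","top","wrist"):
    m=env.camera_model(n);print(n,np.array(m["K"]),np.array(m["cam_to_world"]))
    cv2.imwrite(f"pics/{n}0.png",env.camera(n))
s=env.read_state();print(s["ee_pos"],s["ee_rot"],s["time_s"])
a=[cv2.imread(f"pics/{n}0.png") for n in("side","top")]
E
```

```text
drive.py
pics
workcell.py
side [[470.2984   0.     317.6691]
 [  0.     470.2984 245.7289]
 [  0.       0.       1.    ]] [[-0.9773 -0.1099  0.181   0.3395]
 [-0.211   0.4307 -0.8775  0.7783]
 [ 0.0185 -0.8958 -0.4442  0.4909]
 [ 0.      0.      0.      1.    ]]
top [[518.9188   0.     317.8143]
 [  0.     518.9188 235.11  ]
 [  0.       0.       1.    ]] [[ 0.0281 -0.9972  0.0691  0.4453]
 [-0.9992 -0.0299 -0.0249  0.05  ]
 [ 0.0269 -0.0683 -0.9973  1.2115]
 [ 0.      0.      0.      1.    ]]
wrist [[356.4762   0.     319.9013]
 [  0.     356.4762 231.3667]
 [  0.       0.       1.    ]] [[ 0.3596 -0.8897 -0.2812  0.3121]
 [-0.9331 -0.3437 -0.1057 -0.5755]
 [-0.0026  0.3004 -0.9538  0.383 ]
 [ 0.      0.      0.      1.    ]]
[ 0.2341 -0.6059  0.2217] [-0.0007  0.983   0.1834 -0.0002] 0.15
```
View pics/top0.png

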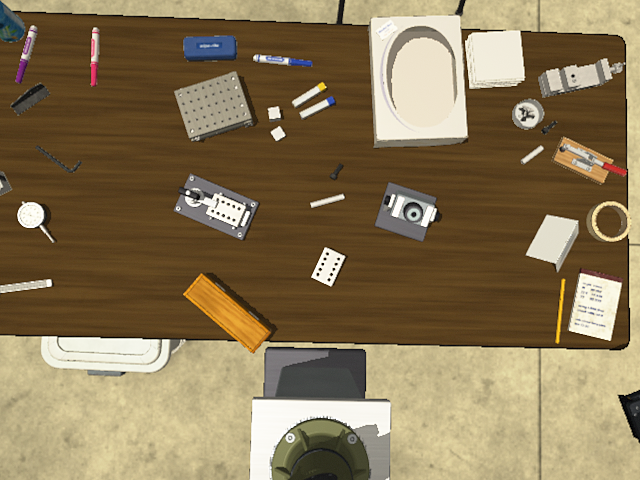

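View pics/side0.png

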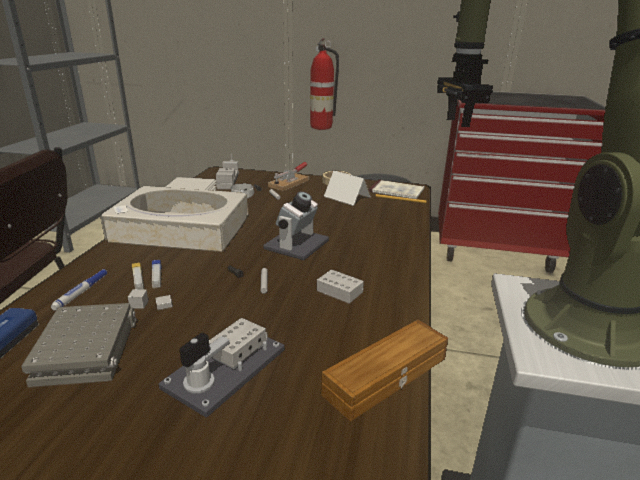

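The top view shows the fixture around (217,207) with its knob on the left near (190,192), the block around (229,209), the camera stand around (408,211) and the spare around (328,267). The side view shows the fixture around (222,368), its knob at (194,349), the block at (241,341), and the camera lens at (303,200). I'll enlarge both.

Run:
```python
import cv2, numpy as np
t=cv2.imread("pics/top0.png");s=cv2.imread("pics/side0.png")
def c(i,x,y,w,h): return cv2.resize(i[y:y+h,x:x+w],(400,300),interpolation=cv2.INTER_CUBIC)
cv2.imwrite("pics/crop.png",np.vstack([np.hstack([c(t,167,165,100,75),c(t,360,170,100,75)]),np.hstack([c(s,155,310,140,105),c(s,255,180,100,75)])]))
```

View pics/crop.png

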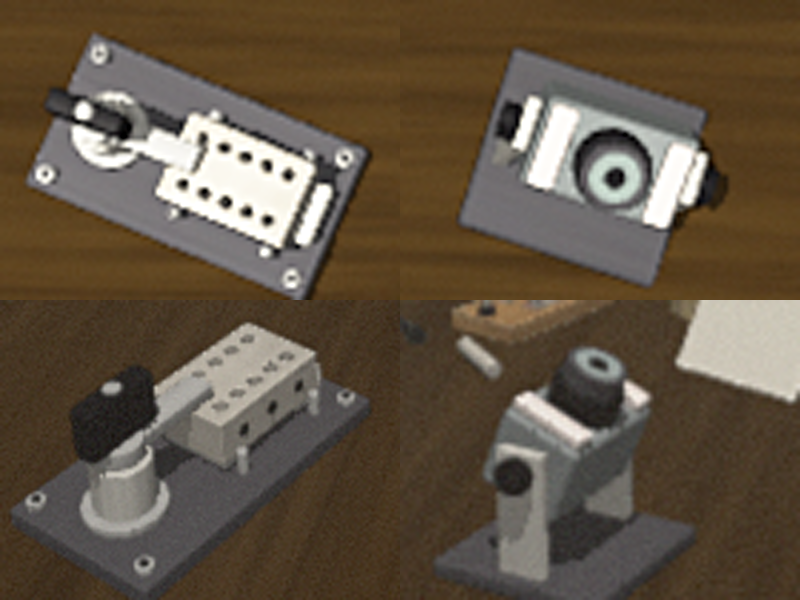

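The crops show the fixture plate corners, the knob with its pale screw (top crop (82,110), side crop (112,387)), the block's top corners and the lens (top crop (615,172), side crop (598,363)). Next I'll triangulate them.

```bash
cat > h.py <<'E'
import numpy as np, cv2
from workcell import env
from scipy.spatial.transform import Rotation as R
np.set_printoptions(precision=4,suppress=True)
def ray(m,p):
    d=np.linalg.inv(np.array(m["K"]))@[p[0],p[1],1]; T=np.array(m["cam_to_world"])
    d=T[:3,:3]@d; return T[:3,3],d/np.linalg.norm(d)
def plane(m,p,z):
    o,d=ray(m,p); return o+d*(z-o[2])/d[2]
def tri(obs):
    A=np.zeros((3,3));b=np.zeros(3);L=[]
    for m,p in obs:
        o,d=ray(m,p);P=np.eye(3)-np.outer(d,d);A+=P;b+=P@o;L.append((P,o))
    x=np.linalg.solve(A,b); return x,[round(1000*np.linalg.norm(P@(x-o)),1) for P,o in L]
def tool():
    s=env.read_state();q=np.array(s["ee_rot"]);return np.array(s["ee_pos"]),R.from_quat(q[[1,2,3,0]]),s
def goto(p,Rt):
    """shift and turn in tool axes to world pose"""
    e,r,s=tool(); print("d",r.inv().apply(np.array(p)-e),"rv",(r.inv()*Rt).as_rotvec())
def down(yaw): # tool z down, tool y along world angle yaw
    y=np.array([np.cos(yaw),np.sin(yaw),0]);z=np.array([0,0,-1.]);return R.from_matrix(np.c_[np.cross(y,z),y,z])
E
python3 - <<'E'
from h import *
T=env.camera_model("top");S=env.camera_model("side")
f=lambda x,y:(167+x/4,165+y/4); c=lambda x,y:(360+(x-400)/4,170+y/4)
sf=lambda x,y:(155+x*.35,310+(y-300)*.35); sc=lambda x,y:(255+(x-400)/4,180+(y-300)/4)
def rect(ps,z):
    P=np.array([plane(T,p,z) for p in ps]);print(P[:,:2].tolist(),P.mean(0),[np.linalg.norm(P[i]-P[i-1]).round(4) for i in range(4)]);return P
P=rect([f(*p) for p in[(92,33),(372,150),(303,300),(28,183)]],.012)
e=P[0]-P[1]+P[3]-P[2];a=np.arctan2(e[1],e[0]);u=np.array([np.cos(a),np.sin(a)]);print("fix y dir",a,"origin",P.mean(0)[:2]-.03*u,"axis",P.mean(0)[:2]+.053*u)
rect([f(*p) for p in[(185,113),(318,160),(288,248),(160,200)]],.045)
P=rect([c(*p) for p in[(515,50),(707,115),(653,287),(460,222)]],.01)
e=P[0]-P[1]+P[3]-P[2];print("stand y dir",np.arctan2(e[1],e[0]))
print("knob",tri([(T,f(82,110)),(S,sf(112,387))]))
print("lens",tri([(T,c(615,176)),(S,sc(598,363))]))
print("blk corner near",tri([(T,f(318,160)),(S,sf(246,323))]),tri([(T,f(288,248)),(S,sf(316,352))]))
E
```

```text
[[0.6633382815767266, 0.32081553993137796], [0.60016233006336, 0.15638724413552257], [0.5118569636433413, 0.19295207647586102], [0.574734775922679, 0.35356844520609265]] [0.5875 0.2559 0.012 ] [np.float64(0.0945), np.float64(0.1761), np.float64(0.0956), np.float64(0.1725)]
fix y dir 1.2008473715074928 origin [0.5767 0.228 ] axis [0.6067 0.3053]
[[0.6135495211433466, 0.25926725401690076], [0.5892689508317759, 0.1836004569808514], [0.5390197607190289, 0.19852498294688606], [0.5638801302657884, 0.2711726532357471]] [0.5764 0.2281 0.045 ] [np.float64(0.0511), np.float64(0.0795), np.float64(0.0524), np.float64(0.0768)]
[[0.6571826953333997, -0.14292803425119646], [0.6223863301353602, -0.2567294113174723], [0.5203512348050953, -0.22629977421641678], [0.5549425141382691, -0.11265329360813287]] [ 0.5887 -0.1847  0.01  ] [np.float64(0.1066), np.float64(0.119), np.float64(0.1065), np.float64(0.1188)]
stand y dir 1.2746941619393233
knob (array([0.6066, 0.307 , 0.0874]), [np.float64(0.7), np.float64(0.7)])
lens (array([ 0.5702, -0.1787,  0.1263]), [np.float64(1.1), np.float64(1.1)])
blk corner near (array([0.5883, 0.1835, 0.043 ]), [np.float64(1.2), np.float64(1.2)]) (array([0.5398, 0.199 , 0.0421]), [np.float64(0.5), np.float64(0.5)])
```

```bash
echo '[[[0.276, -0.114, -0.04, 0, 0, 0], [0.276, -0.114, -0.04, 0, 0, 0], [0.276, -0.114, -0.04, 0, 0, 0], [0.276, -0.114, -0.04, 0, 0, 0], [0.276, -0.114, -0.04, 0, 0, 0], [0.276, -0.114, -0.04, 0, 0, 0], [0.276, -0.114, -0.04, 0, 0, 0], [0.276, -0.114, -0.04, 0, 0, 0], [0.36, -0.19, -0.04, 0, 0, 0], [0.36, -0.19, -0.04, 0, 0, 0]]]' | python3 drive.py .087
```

```text
refused: ROWS must be a list of rows, each a list of 6 numbers. Nothing was moved.
```

The error is about the shape of the input: a list of rows, each a list of 6 numbers. Fixing that and sending the same move.

```bash
echo '[[0.276, -0.114, -0.04, 0, 0, 0], [0.276, -0.114, -0.04, 0, 0, 0], [0.276, -0.114, -0.04, 0, 0, 0], [0.276, -0.114, -0.04, 0, 0, 0], [0.276, -0.114, -0.04, 0, 0, 0], [0.276, -0.114, -0.04, 0, 0, 0], [0.276, -0.114, -0.04, 0, 0, 0], [0.276, -0.114, -0.04, 0, 0, 0], [0.36, -0.19, -0.04, 0, 0, 0], [0.36, -0.19, -0.04, 0, 0, 0]]' | python3 drive.py .087
echo '[[0.091, -0.071, 0, 0, 0, 0], [0.091, -0.071, 0, 0, 0, 0], [0.091, -0.071, 0, 0, 0, 0], [0.237, -0.283, 0, 0, 0, 0], [0.237, -0.283, 0, 0, 0, 0], [0.237, -0.283, 0, 0, 0, 0], [0.237, -0.283, 0, 0, 0, 0], [0.237, -0.283, 0, 0, 0, 0], [0.237, -0.283, 0, 0, 0, 0], [0.237, -0.283, 0, 0, 0, 0]]' | python3 drive.py
python3 - <<'E'
from h import *
print(tool()[0]); goto([.6,.28,.26],down(-.27))
E
```

```text
time_s: 0.98
ee_pos: [0.4877, -0.3266, 0.2621]
ee_rot: [0.0, 0.983, 0.182, -0.0]
force: [1.3, 0.2, -0.0]
gripper_width: 0.087
finger_force: 0.0
time_s: 1.82
ee_pos: [0.6071, 0.0338, 0.2625]
ee_rot: [-0.003, 0.982, 0.189, 0.001]
force: [1.1, 0.9, -0.3]
gripper_width: 0.0872
finger_force: 0.0
[0.6071 0.0338 0.2625]
d [ 0.0849 -0.2312  0.0039] rv [-0.0039 -0.0047 -0.9202]
```

```bash
echo '[[0.085, -0.231, 0, 0, 0, -0.12], [0.085, -0.231, 0, 0, 0, -0.24], [0.085, -0.231, 0, 0, 0, -0.36], [0.085, -0.231, 0, 0, 0, -0.48], [0.085, -0.231, 0, 0, 0, -0.6], [0.085, -0.231, 0, 0, 0, -0.72], [0.085, -0.231, 0, 0, 0, -0.84], [0.085, -0.231, 0, 0, 0, -0.92], [0.085, -0.231, 0, 0, 0, -0.92], [0.085, -0.231, 0, 0, 0, -0.92]]' | python3 drive.py
python3 - <<'E'
from h import *
import json
m=env.camera_model("wrist");cv2.imwrite("pics/w1.png",env.camera("wrist"))
print(tool()[0],tool()[2]["joint_positions"])
json.dump({k:np.array(v).tolist() for k,v in m.items()},open("w1.json","w"))
E
```

```text
time_s: 2.65
ee_pos: [0.6033, 0.2688, 0.262]
ee_rot: [-0.0, 0.8, 0.6, -0.0]
force: [0.5, 0.9, -0.4]
gripper_width: 0.087
finger_force: 0.0
[0.6035 0.2685 0.2621] [ 0.0853  0.4234 -0.7562  1.3398  0.287   1.4892 -0.9348]
```

View pics/w1.png

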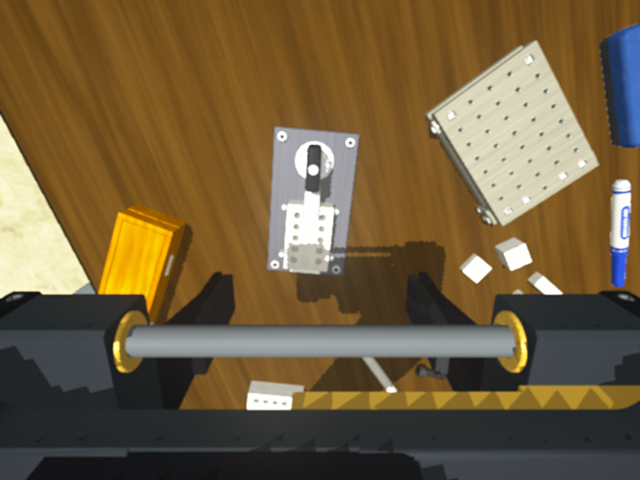

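The wrist view shows the knob bar at (314,146) to (313,190), its screw at (313,170), the block around (308,237) below it, and the fixture plate corners near (275,128), (358,134), (342,274) and (268,270). I'll measure by masks.

Run:
```python
from h import *
import json
m=json.load(open("w1.json"));i=cv2.imread("pics/w1.png")
g=cv2.cvtColor(i,cv2.COLOR_BGR2GRAY)
k=np.zeros_like(g);k[138:200,300:330]=(g[138:200,300:330]<45)*255
n,l,st,c=cv2.connectedComponentsWithStats(k);j=1+np.argmax(st[1:,4]);print(st[j],c[j])
cs,_=cv2.findContours((l==j).astype(np.uint8),0,2);r=cv2.minAreaRect(cs[0]);print(r)
B=cv2.boxPoints(r);e=sorted([(B[a]+B[(a+1)%4])/2 for a in range(4)],key=lambda p:p[1])
P=[plane(m,p,.0865) for p in(e[0],e[-1])];d=P[0]-P[1];print(P,np.linalg.norm(d),"bar dir",np.arctan2(d[1],d[0]))
v=cv2.resize(i[115:285,225:395],(1020,1020)[::1],interpolation=cv2.INTER_CUBIC)
v=cv2.resize(i[120:285,215:435],(800,600),interpolation=cv2.INTER_CUBIC);cv2.imwrite("pics/w1c.png",v)
S=env.camera_model("side")
print(tri([(m,(313.5,170)),(S,(155+112*.35,310+87*.35))]))
e,r,s=tool();print(e,s["time_s"])
```

```text
Traceback (most recent call last):
ValueError: attempt to get argmax of an empty sequence
```

Run:
```python
from h import *
import json
m=json.load(open("w1.json"));i=cv2.imread("pics/w1.png")
g=cv2.cvtColor(i,cv2.COLOR_BGR2GRAY);print(g.shape,g[150:190:5,302:328:2])
v=cv2.resize(i[120:285,215:435],(800,600),interpolation=cv2.INTER_CUBIC);cv2.imwrite("pics/w1c.png",v)
S=env.camera_model("side")
print(tri([(m,(313.5,170)),(S,(155+112*.35,310+87*.35))]))
e,r,s=tool();print(e,s["time_s"])
```

```text
(480, 640) [[255 255 235  81  87  89  85  80  73  76 217 255 255]
 [255 255 249  79  88  86  81  80  72  82 178 199 192]
 [255 255 249  77  86  83  81  78  71  95 175 179 224]
 [255 255 215  86 194 246 241 154  72 105 178 191 250]
 [255 255 172 220 255 254 254 255 187 122 177 181 240]
 [253 255 158  73 107 172 156  92  68 141 188 181 167]
 [168 158  83  80  82  79  78  78  72  98 101  94  94]
 [168 148  81  82  80  79  78  77  81 103  94  95  97]]
(array([0.6074, 0.3066, 0.0864]), [np.float64(1.2), np.float64(1.2)])
[0.6035 0.2685 0.2621] 2.7
```

View pics/w1c.png

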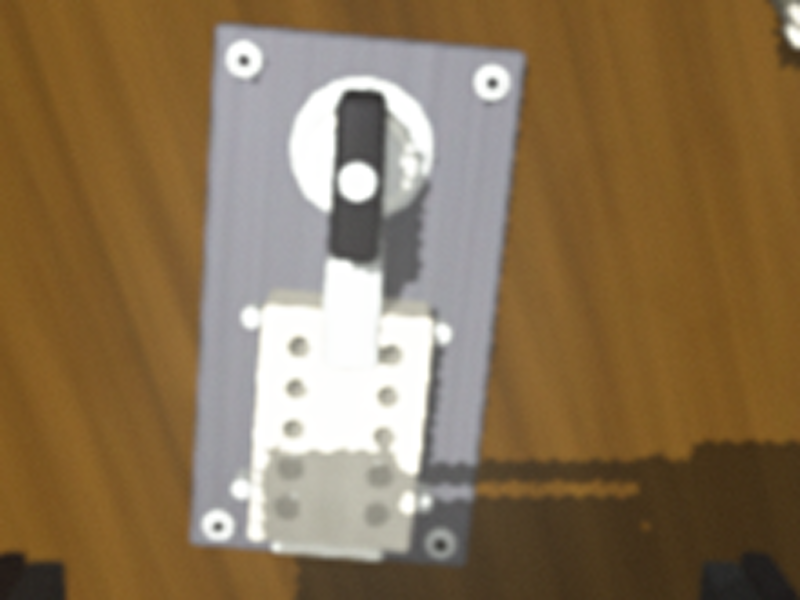

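The crop shows the knob bar from (361,92) to (354,257), its screw at (357,181), the block's top corners near (265,305), (433,318), (408,553) and (248,540), and the plate corners at (217,25), (525,52), (466,565) and (191,544).

```bash
cat >> h.py <<'E'
import json
def w1(): return json.load(open("w1.json"))
E
python3 - <<'E'
from h import *
m=w1();T=env.camera_model("top")
f=lambda p:(215+p[0]/3.636,120+p[1]/3.636)
def rect(ps,z):
    P=np.array([plane(m,f(p),z) for p in ps]);e=P[0]-P[3]+P[1]-P[2]
    print("c",P.mean(0),[np.linalg.norm(P[i]-P[i-1]).round(4) for i in range(4)],"ydir",np.arctan2(e[1],e[0]));return P.mean(0)[:2],np.arctan2(e[1],e[0])
c,a=rect([(217,25),(525,52),(466,565),(191,544)],.012)
u=np.array([np.cos(a),np.sin(a)]);print("origin",c-.03*u,"axis",c+.053*u)
rect([(265,305),(433,318),(408,553),(248,540)],.045)
P=[plane(m,f(p),.0865) for p in[(361,92),(354,257)]];d=P[0]-P[1];print("bar",P,np.linalg.norm(d),np.arctan2(d[1],d[0]),(P[0]+P[1])/2)
print("screw",plane(m,f((357,181)),.0865))
tf=lambda x,y:(167+x/4,165+y/4)
print("corner tri",tri([(m,f((408,553))),(T,tf(318,160))]),tri([(m,f((248,540))),(T,tf(288,248))]))
ax=np.array([.6067,.3055]);
goto([*ax,.075],down(P and np.arctan2(d[1],d[0])-np.pi/2))
E
```

```text
c [0.5891 0.2584 0.012 ] [np.float64(0.1723), np.float64(0.0944), np.float64(0.1721), np.float64(0.0952)] ydir 1.1970659005506221
origin [0.5781 0.2305] axis [0.6084 0.3077]
c [0.5781 0.2303 0.045 ] [np.float64(0.0765), np.float64(0.0504), np.float64(0.0769), np.float64(0.0509)] ydir 1.190537248811813
bar [array([0.6155, 0.3287, 0.0865]), array([0.6016, 0.2887, 0.0865])] 0.04233571066132506 1.236668862257919 [0.6086 0.3087 0.0865]
screw [0.6081 0.3075 0.0865]
corner tri (array([0.5884, 0.1842, 0.0434]), [np.float64(1.1), np.float64(1.1)]) (array([0.5389, 0.2001, 0.0363]), [np.float64(0.9), np.float64(0.9)])
d [ 0.0366 -0.0073  0.1871] rv [-0.0002  0.0007  0.0485]
```

Run:
```python
from h import *
goto([.6075,.307,.11],down(1.2367-np.pi/2))
```

```text
d [ 0.0382 -0.007   0.1521] rv [-0.0002  0.0007  0.0485]
```

```bash
echo '[[0.038, -0.007, 0.05, 0, 0, 0.0485], [0.038, -0.007, 0.08, 0, 0, 0.0485], [0.038, -0.007, 0.11, 0, 0, 0.0485], [0.038, -0.007, 0.14, 0, 0, 0.0485], [0.038, -0.007, 0.152, 0, 0, 0.0485], [0.038, -0.007, 0.152, 0, 0, 0.0485], [0.038, -0.007, 0.152, 0, 0, 0.0485], [0.038, -0.007, 0.152, 0, 0, 0.0485]]' | python3 drive.py .05
python3 - <<'E'
from h import *
goto([.6075,.307,.061],down(1.2367-np.pi/2))
m=env.camera_model("wrist");cv2.imwrite("pics/w2.png",env.camera("wrist")[60:,:]);
json.dump({k:np.array(v).tolist() for k,v in m.items()},open("w2.json","w"))
goto([.6075,.307,.061],down(1.2367-np.pi/2))
E
```

```text
time_s: 3.37
ee_pos: [0.6087, 0.3084, 0.1133]
ee_rot: [0.0, 0.814, 0.581, 0.002]
force: [-0.7, -0.2, 0.7]
gripper_width: 0.0512
finger_force: 0.0
d [-0.0018 -0.0008  0.0523] rv [ 0.0029 -0.0029  0.0021]
d [-0.002  -0.0008  0.0526] rv [ 0.0033 -0.0032  0.0024]
```

View pics/w2.png

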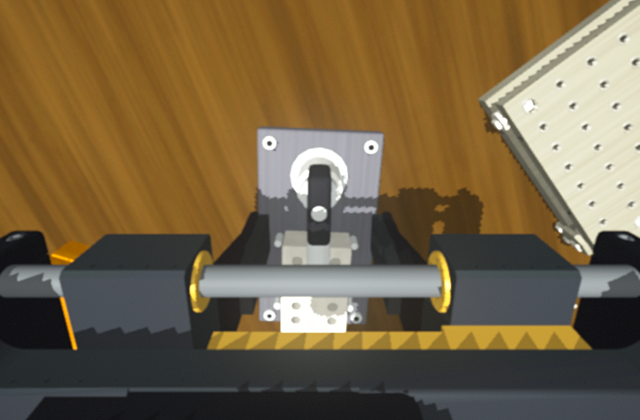

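The knob's screw is at (319,274) in full-image coordinates, between the fingertips at columns ~265 and ~377, and the bar is aligned with the pads. I'll check the position and descend.

```bash
python3 - <<'E'
from h import *
m=json.load(open("w2.json"));print(plane(m,(319,274),.0865), tri([(m,(319,274)),(w1(),(215+357/3.636,120+181/3.636))]))
E
echo '[[-0.001, 0, 0.03, 0, 0, 0], [-0.001, 0, 0.051, 0, 0, 0], [-0.001, 0, 0.051, 0, 0, 0], [-0.001, 0, 0.051, 0, 0, 0]]' | python3 drive.py
echo '[[0, 0, 0, 0, 0, 0], [0, 0, 0, 0, 0, 0], [0, 0, 0, 0, 0, 0], [0, 0, 0, 0, 0, 0], [0, 0, 0, 0, 0, 0]]' | python3 drive.py 0 30
```

```text
[0.608  0.3075 0.0865] (array([0.6081, 0.3075, 0.0865]), [np.float64(0.0), np.float64(0.0)])
time_s: 3.75
ee_pos: [0.607, 0.3069, 0.0604]
ee_rot: [0.0, 0.814, 0.581, 0.0]
force: [-0.3, 0.2, 0.3]
gripper_width: 0.0501
finger_force: 0.0
time_s: 4.17
ee_pos: [0.6071, 0.3072, 0.0604]
ee_rot: [0.0, 0.814, 0.581, 0.001]
force: [-1.0, 0.2, 1.0]
gripper_width: 0.0243
finger_force: 0.0
```

```bash
echo '[[0.001, 0, 0, 0, 0, 0], [0.001, 0, 0, 0, 0, 0], [0.001, 0, 0, 0, 0, 0], [0.001, 0, 0, 0, 0, 0]]' | python3 drive.py 0 30
echo '[[0, 0, 0, 0, 0, -0.1], [0, 0, 0, 0, 0, -0.2], [0, 0, 0, 0, 0, -0.3], [0, 0, 0, 0, 0, -0.4], [0, 0, 0, 0, 0, -0.5], [0, 0, 0, 0, 0, -0.6], [0, 0, 0, 0, 0, -0.7], [0, 0, 0, 0, 0, -0.8], [0, 0, 0, 0, 0, -0.9], [0, 0, 0, 0, 0, -0.9]]' | python3 drive.py
```

```text
time_s: 4.5
ee_pos: [0.6078, 0.3078, 0.0598]
ee_rot: [0.0, 0.814, 0.581, 0.001]
force: [2.5, 0.3, 0.1]
gripper_width: 0.0139
finger_force: 30.0
time_s: 5.33
ee_pos: [0.607, 0.3077, 0.0598]
ee_rot: [-0.0, 0.479, 0.878, -0.0]
force: [0.3, -1.5, 3.0]
gripper_width: 0.0137
finger_force: 30.0
```

```bash
echo '[[0, 0, 0, 0, 0, -0.1], [0, 0, 0, 0, 0, -0.2], [0, 0, 0, 0, 0, -0.3], [0, 0, 0, 0, 0, -0.4], [0, 0, 0, 0, 0, -0.4], [0, 0, 0, 0, 0, -0.4], [0, 0, 0, 0, 0, -0.4]]' | python3 drive.py
echo '[[0, 0, 0, 0, 0, 0], [0, 0, 0, 0, 0, 0], [0, 0, 0, 0, 0, 0], [0, 0, 0, 0, 0, 0]]' | python3 drive.py .05
echo '[[0, 0, -0.04, 0, 0, 0], [0, 0, -0.08, 0, 0, 0], [0, 0, -0.11, 0, 0, 0], [0, 0, -0.11, 0, 0, 0], [0, 0, -0.11, 0, 0, 0]]' | python3 drive.py
python3 - <<'E'
from h import *
e,r,s=tool();print(e,np.array(s["joint_positions"]))
goto([.5776,.2297,.16],down(1.197-np.pi/2))
E
```

```text
time_s: 5.92
ee_pos: [0.6067, 0.3075, 0.0598]
ee_rot: [-0.0, 0.298, 0.955, -0.001]
force: [-2.1, -2.3, 4.5]
gripper_width: 0.014
finger_force: 30.0
time_s: 6.25
ee_pos: [0.6068, 0.3081, 0.0591]
ee_rot: [-0.0, 0.296, 0.955, 0.0]
force: [0.2, -0.2, 0.2]
gripper_width: 0.0333
finger_force: 0.0
time_s: 6.67
ee_pos: [0.6079, 0.3091, 0.1718]
ee_rot: [0.001, 0.296, 0.955, 0.002]
force: [-0.8, 0.5, -1.0]
gripper_width: 0.0494
finger_force: 0.0
[0.6079 0.3091 0.1718] [ 0.1662  0.6082 -0.9999  1.4074  0.5112  1.3948  0.133 ]
d [-0.02   -0.0827  0.0115] rv [ 0.0045 -0.0009  1.343 ]
```

```bash
echo '[[-0.02, -0.082, 0.01, 0, 0, 0.12], [-0.02, -0.082, 0.01, 0, 0, 0.24], [-0.02, -0.082, 0.01, 0, 0, 0.36], [-0.02, -0.082, 0.01, 0, 0, 0.48], [-0.02, -0.082, 0.01, 0, 0, 0.6], [-0.02, -0.082, 0.01, 0, 0, 0.72], [-0.02, -0.082, 0.01, 0, 0, 0.84], [-0.02, -0.082, 0.01, 0, 0, 0.96], [-0.02, -0.082, 0.01, 0, 0, 1.08], [-0.02, -0.082, 0.01, 0, 0, 1.2]]' | python3 drive.py .072
python3 - <<'E'
from h import *
goto([.5776,.2297,.16],down(1.197-np.pi/2))
E
```

```text
time_s: 7.5
ee_pos: [0.5762, 0.2283, 0.1575]
ee_rot: [-0.0, 0.786, 0.619, -0.001]
force: [-0.1, -0.5, -0.6]
gripper_width: 0.0717
finger_force: 0.0
d [ 0.0017  0.001  -0.0025] rv [-0.0024  0.0018  0.1368]
```

```bash
echo '[[0.001, 0.001, 0.02, 0, 0, 0.12], [0.001, 0.001, 0.04, 0, 0, 0.137], [0.001, 0.001, 0.06, 0, 0, 0.137], [0.001, 0.001, 0.06, 0, 0, 0.137], [0.001, 0.001, 0.06, 0, 0, 0.137], [0.001, 0.001, 0.06, 0, 0, 0.137]]' | python3 drive.py
python3 - <<'E'
from h import *
cv2.imwrite("pics/s2.png",env.camera("side"));cv2.imwrite("pics/t2.png",env.camera("top"))
m=env.camera_model("wrist");i=env.camera("wrist");json.dump({k:np.array(v).tolist() for k,v in m.items()},open("w3.json","w"))
cv2.imwrite("pics/w3.png",i)
goto([.5776,.2297,.018],down(1.197-np.pi/2))
s=cv2.imread("pics/s2.png")[280:430,120:320]
cv2.imwrite("pics/v.png",np.hstack([cv2.resize(s,(400,300),interpolation=2),cv2.resize(i[160:460,120:520],(400,300))]))
E
```

```text
time_s: 8.0
ee_pos: [0.5784, 0.2299, 0.0997]
ee_rot: [-0.0, 0.824, 0.566, -0.0]
force: [-0.1, 0.4, 0.4]
gripper_width: 0.0719
finger_force: 0.0
d [-0.001  -0.0013  0.0828] rv [ 0.0015 -0.0012  0.0062]
```

View pics/v.png

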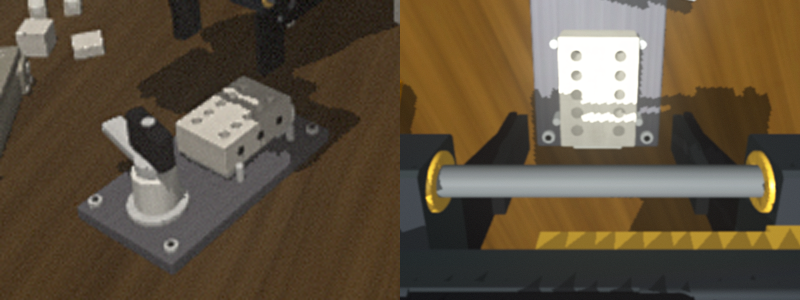

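The dog has swung clear of the block (side crop, dog tip (112,128)). The block sits centred between the fingers in the wrist crop at columns 558–640, with finger midline ~598. I'll check its centre by ray and descend.

```bash
python3 - <<'E'
from h import *
m=json.load(open("w3.json"));P=np.array([plane(m,(x-280,y+160),.045) for x,y in[(558,36),(640,37),(636,148),(560,147)]])
print(P.mean(0),[np.linalg.norm(P[i]-P[i-1]).round(4) for i in range(4)],tri([(m,(636-280,308)),(w1(),(215+408/3.636,120+553/3.636))])[0],tri([(m,(558-280,196)),(w1(),(215+265/3.636,120+305/3.636))])[0])
E
echo '[[-0.001, -0.001, 0.04, 0, 0, 0.006], [-0.001, -0.001, 0.06, 0, 0, 0.006], [-0.001, -0.001, 0.075, 0, 0, 0.006], [-0.001, -0.001, 0.082, 0, 0, 0.006], [-0.001, -0.001, 0.082, 0, 0, 0.006], [-0.001, -0.001, 0.082, 0, 0, 0.006]]' | python3 drive.py
```

```text
[0.5782 0.2301 0.045 ] [np.float64(0.0772), np.float64(0.0508), np.float64(0.0773), np.float64(0.052)] [0.5884 0.1883 0.0516] [0.5702 0.2766 0.0535]
time_s: 8.65
ee_pos: [0.5777, 0.2297, 0.0184]
ee_rot: [0.0, 0.826, 0.564, 0.001]
force: [0.1, -0.1, -0.0]
gripper_width: 0.0717
finger_force: 0.0
```

```bash
echo '[[0, 0, 0, 0, 0, 0], [0, 0, 0, 0, 0, 0], [0, 0, 0, 0, 0, 0], [0, 0, 0, 0, 0, 0], [0, 0, 0, 0, 0, 0], [0, 0, 0, 0, 0, 0]]' | python3 drive.py 0 55
echo '[[0, 0, -0.01, 0, 0, 0], [0, 0, -0.03, 0, 0, 0], [0, 0, -0.06, 0, 0, 0], [0, 0, -0.1, 0, 0, 0], [0, 0, -0.14, 0, 0, 0], [0, 0, -0.18, 0, 0, 0], [0, 0, -0.2, 0, 0, 0], [0, 0, -0.2, 0, 0, 0], [0, 0, -0.2, 0, 0, 0]]' | python3 drive.py
```

```text
time_s: 9.15
ee_pos: [0.5774, 0.2293, 0.0182]
ee_rot: [0.0, 0.826, 0.563, 0.0]
force: [-0.1, 0.2, 3.6]
gripper_width: 0.0504
finger_force: 55.0
time_s: 9.9
ee_pos: [0.5766, 0.229, 0.2171]
ee_rot: [0.0, 0.826, 0.564, -0.0]
force: [-0.6, -0.8, -7.4]
gripper_width: 0.0502
finger_force: 55.0
```

```bash
echo '[[-0.02, 0.007, -0.02, 0, 0, 0], [-0.05, 0.018, -0.05, 0, 0, -0.02], [-0.085, 0.03, -0.08, 0, 0, -0.04], [-0.12, 0.043, -0.09, 0, 0, -0.06], [-0.155, 0.055, -0.09, 0, 0, -0.078], [-0.19, 0.068, -0.09, 0, 0, -0.078], [-0.225, 0.08, -0.09, 0, 0, -0.078], [-0.26, 0.092, -0.09, 0, 0, -0.078], [-0.295, 0.105, -0.09, 0, 0, -0.078], [-0.33, 0.117, -0.09, 0, 0, -0.078]]' | python3 drive.py
echo '[[-0.035, 0.013, 0, 0, 0, 0], [-0.07, 0.023, 0, 0, 0, 0], [-0.10, 0.033, 0, 0, 0, 0], [-0.13, 0.043, 0, 0, 0, 0], [-0.15, 0.05, 0, 0, 0, 0], [-0.16, 0.053, 0, 0, 0, 0], [-0.16, 0.053, 0, 0, 0, 0], [-0.16, 0.053, 0, 0, 0, 0], [-0.16, 0.053, 0, 0, 0, 0]]' | python3 drive.py
cat >> h.py <<'E'
def snap(n):
    m=env.camera_model("wrist");i=env.camera("wrist");cv2.imwrite(f"pics/{n}.png",i)
    json.dump({k:np.array(v).tolist() for k,v in m.items()},open(n+".json","w"));return i
E
python3 - <<'E'
from h import *
i=snap("w4");print(tool()[0],np.array(tool()[2]["joint_positions"]))
E
```

```text
time_s: 10.73
ee_pos: [0.5634, -0.1229, 0.3034]
ee_rot: [-0.003, 0.804, 0.595, -0.002]
force: [0.4, -0.3, -6.1]
gripper_width: 0.0509
finger_force: 55.0
time_s: 11.48
ee_pos: [0.5699, -0.2863, 0.3062]
ee_rot: [-0.002, 0.803, 0.597, 0.0]
force: [-0.4, -0.3, -6.8]
gripper_width: 0.0504
finger_force: 55.0
[ 0.5701 -0.2863  0.3068] [ 0.862   0.3222 -0.5752  1.3291  0.1717  1.5413  0.0135]
```

View pics/w4.png

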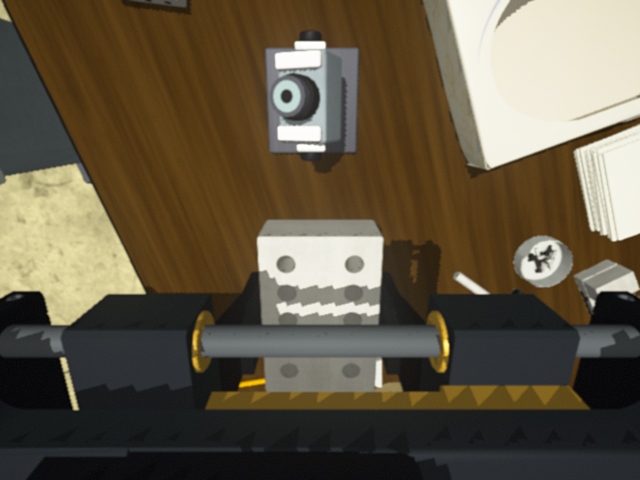

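The held block is square in the gripper (columns 258–383). The lens disc is at (288,97), and the hinge knobs at (311,36) and (311,155). I'll take a second viewpoint.

```bash
echo '[[0.03, 0, 0, 0, 0, 0], [0.06, 0, 0, 0, 0, 0], [0.07, 0, 0, 0, 0, 0], [0.07, 0, 0, 0, 0, 0], [0.07, 0, 0, 0, 0, 0], [0.07, 0, 0, 0, 0, 0]]' | python3 drive.py
python3 - <<'E'
from h import *
i=snap("w5");a=cv2.imread("pics/w4.png");m4=json.load(open("w4.json"));m5=json.load(open("w5.json"))
for im,m in((a,m4),(i,m5)):
    T=np.array(m["cam_to_world"]);p=T[:3,:3].T@(np.array([.5702,-.1787,.1263])-T[:3,3]);p=np.array(m["K"])@p;print("pred",p[:2]/p[2])
print(tool()[0])
big=lambda im,x,y:cv2.resize(im[y:y+140,x:x+93],(400,600),interpolation=cv2.INTER_CUBIC)
cv2.imwrite("pics/v2.png",np.hstack([big(a,265,25),big(i,265,85)]))
E
```

```text
time_s: 12.03
ee_pos: [0.5899, -0.222, 0.3077]
ee_rot: [0.0, 0.803, 0.596, -0.0]
force: [-0.6, -0.1, -6.4]
gripper_width: 0.0504
finger_force: 55.0
pred [286.1279  97.3505]
pred [286.9828 171.779 ]
[ 0.5897 -0.2228  0.3076]
```

View pics/v2.png

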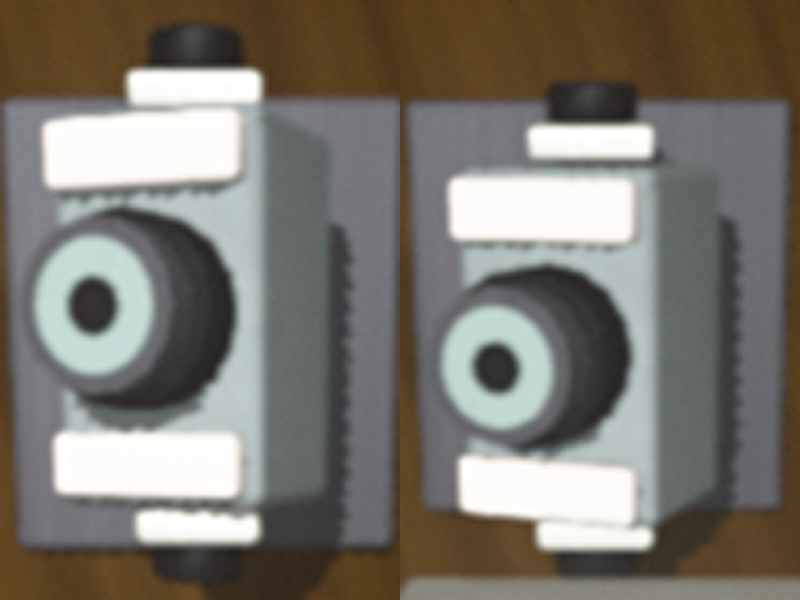

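In both crops the pupil is clear (left (93,306), right (496,368)), as are the cheek tops (left (195,86)/(198,527), right (591,141)/(595,537)), the label corners and the stand plate corners.

Run:
```python
from h import *
a=json.load(open("w4.json"));b=json.load(open("w5.json"));T=env.camera_model("top");S=env.camera_model("side")
A=lambda x,y:(a,(265+x/4.301,25+y/4.286));B=lambda x,y:(b,(265+(x-400)/4.301,85+y/4.286))
tc=lambda x,y:(T,(360+(x-400)/4,170+y/4));sc=lambda x,y:(S,(255+(x-400)/4,180+(y-300)/4))
L,e=tri([A(93,306),B(496,368),tc(615,176),sc(598,363)]);print("lens",L,e,tri([A(93,306),B(496,368)]))
c1=tri([A(195,86),B(591,141)])[0];c2=tri([A(198,527),B(595,537)])[0];print("cheeks",c1,c2)
for f,u,v in((A,(195,86),(198,527)),(B,(591,141),(595,537))):
    p=[plane(*f(*q),.088) for q in(u,v)];d=p[0]-p[1];print(" cheek plane mid",(p[0]+p[1])/2,np.arctan2(d[1],d[0]),np.linalg.norm(d))
P=np.array([plane(*B(*q),.01) for q in((408,100),(790,100),(781,510),(421,510))]);d=P[0]-P[3]+P[1]-P[2]
print("plate",P.mean(0),[np.linalg.norm(P[i]-P[i-1]).round(4) for i in range(4)],np.arctan2(d[1],d[0]))
Q=np.array([tri([A(*p),B(*q)])[0] for p,q in zip([(43,117),(241,110),(241,500),(54,497)],[(448,178),(635,178),(636,523),(460,514)])])
print("labels",Q);n=np.cross(Q[1]-Q[0]+Q[2]-Q[3],Q[0]-Q[3]+Q[1]-Q[2]);n/=np.linalg.norm(n);print("n",n,np.arccos(n[2]))
print("side knob-hinge end",tri([sc(513,476),A(196,45)]))
```

```text
lens [ 0.5705 -0.1783  0.1264] [np.float64(0.5), np.float64(0.5), np.float64(0.7), np.float64(1.5)] (array([ 0.5708, -0.178 ,  0.1259]), [np.float64(0.1), np.float64(0.1)])
cheeks [ 0.6045 -0.1376  0.0881] [ 0.5768 -0.2297  0.0908]
 cheek plane mid [ 0.5906 -0.1838  0.088 ] 1.2771834235470407 0.09641616393963263
 cheek plane mid [ 0.5904 -0.184   0.088 ] 1.2770884164236382 0.09688857509372381
plate [ 0.5904 -0.1838  0.01  ] [np.float64(0.1193), np.float64(0.1082), np.float64(0.1193), np.float64(0.1104)] 1.2732338318576746
labels [[ 0.5707 -0.1359  0.0995]
 [ 0.6121 -0.1484  0.1072]
 [ 0.5887 -0.2259  0.1052]
 [ 0.5467 -0.213   0.0959]]
n [-0.1925  0.0231  0.981 ] 0.19515117080639482
side knob-hinge end (array([ 0.606 , -0.1278,  0.0757]), [np.float64(1.7), np.float64(1.7)])
```

Run:
```python
from h import *
m=json.load(open("w4.json"));im=cv2.imread("pics/w4.png")
e=np.array([0.5701,-0.2863,0.3068]);r=R.from_quat([.803,.597,0,-.002])
for p in[(286,264),(354,264),(289,370),(351,370),(258,236),(383,236)]:
    o,d=ray(m,p);o=r.inv().apply(o-e);d=r.inv().apply(d);print(p,o+d*(-.0268-o[2])/d[2])
L=np.array([.5707,-.1781,.1261]);t=.378;a=1.275;xs=np.array([np.sin(a),-np.cos(a),0]);ys=np.array([np.cos(a),np.sin(a),0])
n=-np.sin(t)*xs+np.cos(t)*np.array([0,0,1]);U=L+.1*n;print("n",n,"U",U)
Rt=R.from_matrix(np.c_[ys,np.cross(-n,ys),-n])
goto(U-.0018*n,Rt); goto(U-.0018*n+.06*n,Rt); print(tool()[2]["joint_positions"])
```

```text
(286, 264) [ 0.0277 -0.0138 -0.0268]
(354, 264) [ 0.0277  0.0138 -0.0268]
(289, 370) [-0.0236 -0.014  -0.0268]
(351, 370) [-0.0236  0.0139 -0.0268]
(258, 236) [ 0.0397 -0.0245 -0.0268]
(383, 236) [ 0.0397  0.0249 -0.0268]
n [-0.353   0.1076  0.9294] U [ 0.5354 -0.1673  0.219 ]
d [ 0.0374 -0.0674  0.0902] rv [-0.3781  0.0012  0.0001]
d [ 0.0373 -0.0896  0.0344] rv [-0.3781  0.0012  0.0001]
[ 0.7855  0.3079 -0.6046  1.349   0.1744  1.5374 -0.0985]
```

```bash
echo '[[0.02, -0.025, 0.005, -0.06, 0, 0], [0.036, -0.05, 0.01, -0.15, 0, 0], [0.036, -0.075, 0.02, -0.24, 0, 0], [0.036, -0.09, 0.03, -0.32, 0, 0], [0.036, -0.09, 0.034, -0.378, 0, 0], [0.036, -0.09, 0.034, -0.378, 0, 0], [0.036, -0.09, 0.034, -0.378, 0, 0], [0.036, -0.09, 0.034, -0.378, 0, 0]]' | python3 drive.py
cat > t.py <<'E'
from h import *
L=np.array([.5707,-.1781,.1261]);t=.378;a=1.275;xs=np.array([np.sin(a),-np.cos(a),0]);ys=np.array([np.cos(a),np.sin(a),0])
n=-np.sin(t)*xs+np.cos(t)*np.array([0,0,1]);U=L+.1*n
goto(U-.0018*n-.0016*ys,R.from_matrix(np.c_[ys,np.cross(-n,ys),-n]));print(tool()[0],tool()[2]["joint_vel"])
E
python3 t.py
```

```text
time_s: 12.75
ee_pos: [0.5155, -0.1621, 0.2751]
ee_rot: [0.151, 0.789, 0.585, 0.112]
force: [0.7, 0.7, -6.4]
gripper_width: 0.0503
finger_force: 55.0
d [-0.0008 -0.0016  0.0615] rv [0.0011 0.0001 0.0004]
[ 0.5155 -0.1621  0.2751] [-0.0053  0.0273 -0.0036 -0.0246 -0.0021 -0.0061  0.0018]
```

```bash
echo '[[-0.001, -0.001, 0.02, 0, 0, 0], [-0.001, -0.001, 0.04, 0, 0, 0], [-0.001, -0.001, 0.055, 0, 0, 0], [-0.001, -0.001, 0.061, 0, 0, 0], [-0.001, -0.001, 0.061, 0, 0, 0], [-0.001, -0.001, 0.061, 0, 0, 0], [-0.001, -0.001, 0.061, 0, 0, 0], [-0.001, -0.001, 0.061, 0, 0, 0]]' | python3 drive.py
python3 t.py
python3 - <<'E'
from h import *
s=env.camera("side");t=env.camera("top");w=snap("w6")
b=lambda i,x,y,w,h:cv2.resize(i[y:y+h,x:x+w],(400,300),interpolation=2)
cv2.imwrite("pics/v3.png",np.vstack([np.hstack([b(s,230,120,160,120),b(t,340,150,160,120)]),np.hstack([b(w,120,160,400,300),b(s,0,0,640,480)])]))
E
```

```text
time_s: 13.42
ee_pos: [0.5356, -0.1692, 0.218]
ee_rot: [0.152, 0.789, 0.585, 0.112]
force: [-0.5, -1.0, -6.4]
gripper_width: 0.0507
finger_force: 55.0
d [ 0.0001 -0.0003  0.0005] rv [0.002  0.0002 0.0004]
[ 0.5356 -0.1692  0.218 ] [-0.0006 -0.0093  0.0019  0.0108  0.0022 -0.0008 -0.0008]
```

View pics/v3.png

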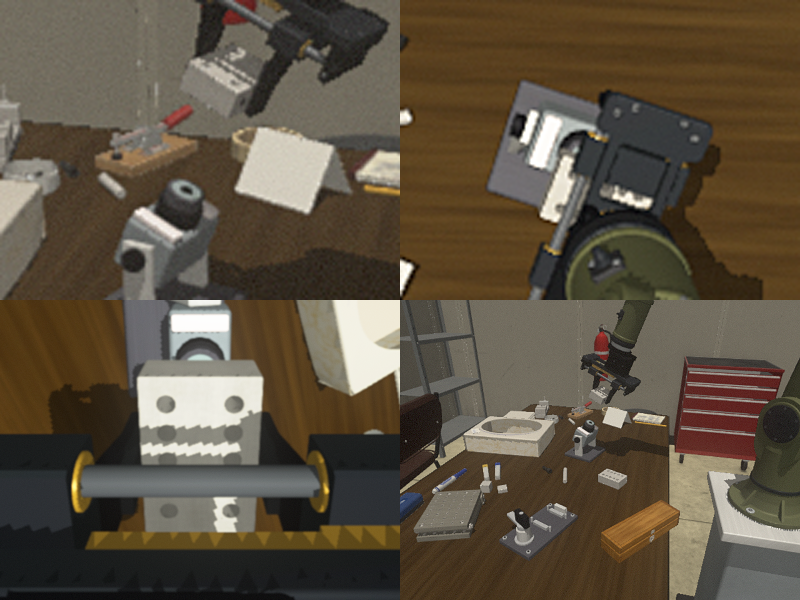

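The block hangs squarely over the lens: in the wrist crop the head spans columns ~168–232 (centre 200) and the block 140–263 (centre 201), with edges parallel. The clamp is open and the spare is untouched. I'll let the arm settle and hand in.

```bash
echo '[[0, 0, 0, 0, 0, 0], [0, 0, 0, 0, 0, 0], [0, 0, 0, 0, 0, 0], [0, 0, 0, 0, 0, 0], [0, 0, 0, 0, 0, 0], [0, 0, 0, 0, 0, 0]]' | python3 drive.py; python3 t.py; python3 -c "
from workcell import env
print(env.close_job())"
```

```text
time_s: 14.07
ee_pos: [0.5348, -0.1689, 0.2165]
ee_rot: [0.151, 0.789, 0.585, 0.112]
force: [0.2, 0.4, -7.1]
gripper_width: 0.0502
finger_force: 55.0
d [ 0.0001  0.0011 -0.0005] rv [ 0.     -0.      0.0002]
[ 0.5348 -0.1689  0.2165] [-0.0006  0.0029 -0.001  -0.0014  0.0001  0.0011  0.0017]
the job is handed in; nothing more can be done
None
```

I handed the job in at about 14 s: the clamp is turned about 1.34 rad, and the block is held still at 55 N, its underside about 100 mm from the lens by my measurements, centred, square and parallel to the hinge; the hand-in returned no verdict.

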